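# Fetch the snack container from behind the canisters

### The job

The two canisters stand in the way of the lidded container: first move both of them out of the way, upright, onto the slate board at the side, then take the container from behind and set it down in the middle of the stacked orange plates while the canisters wait on the slate. Finally put each canister back upright on the middle of the coaster of its own colour; never tip anything over, and leave the bowl and the spoon as they are.

Things in the scene. Friction and masses are not known exactly. Their poses are not given: they have to be found in the camera images.
- blue_canister: Blue canister with a pale wooden lid of the same width, loose: an upright cylinder 62 mm in diameter and 125 mm tall, about 0.28 kg. Origin at the centre of its underside, z up. Stands at the start on the blue coaster, close in front (robot side) of the lidded container.
- yellow_canister: Yellow canister with a pale wooden lid of the same width, loose: an upright cylinder 62 mm in diameter and 125 mm tall, about 0.28 kg. Origin at the centre of its underside, z up. Stands at the start on the yellow coaster, close in front (robot side) of the lidded container.
- container: Shut snack container, loose, one rigid piece: white plastic body 60 x 106 mm, 42 mm tall, under a green lid 64 x 110 mm whose sides span 40 to 56 mm above the underside (58 mm tall in all), about 0.25 kg. Origin at the centre of its underside, x across the 64 mm width, y along the 110 mm length, z up. At the start it stands on the dark wooden board behind both canisters, 8 to 16 mm from them; gripped across its width by the lid sides.
- blue_coaster: Blue rectangular coaster, fixed, 72 x 100 mm (x, y) and 4 mm thick, lying on a dark wooden board 10 mm thick beside the other coaster, 120 mm apart centre to centre along y. Origin at the centre of its underside, so its top is 4 mm above it; its y axis is the long side.
- yellow_coaster: Yellow rectangular coaster, fixed, 72 x 100 mm (x, y) and 4 mm thick, lying on a dark wooden board 10 mm thick beside the other coaster, 120 mm apart centre to centre along y. Origin at the centre of its underside, so its top is 4 mm above it; its y axis is the long side.
- plates: Two stacked pale orange melamine dinner plates, fixed, 230 mm in diameter, 26 mm tall at the rim. Origin at the centre of the underside of the stack; the flat inner floor of the upper plate is 16 mm above it and about 165 mm in diameter.
- slate: Dark grey slate serving board, fixed, 240 x 160 mm (x, y) and 8 mm thick: the side area, room for both canisters. Origin at the centre of its underside, x along its length; its top is 8 mm above the origin.
- bowl: Clear glass bowl, loose, bystander: 140 mm across the rim, 55 mm tall. Origin at the centre of its underside.
- spoon: Bamboo spoon lying flat, loose, bystander: 240 mm long, 12 mm thick. Origin under the middle of its length, x along it towards the head.

How it is judged (in metres and radians):
On the way, in this order (a step that is already met when the one before it is completed fails the run):
1. both canisters stand upright on the slate board, let go (x of blue_canister in the frame of slate between -0.105 and 0.105 m and y of blue_canister in the frame of slate between -0.065 and 0.065 m and z of each of blue_canister, yellow_canister in the frame of slate below 0.014 m and angle between each of blue_canister, yellow_canister's own z axis and vertical below 0.1 rad and x of yellow_canister in the frame of slate between -0.105 and 0.105 m and y of yellow_canister in the frame of slate between -0.065 and 0.065 m and linear speed of each of blue_canister, yellow_canister below 0.03 m/s and contact force between the fingers and blue_canister below 0.2 N and contact force between the fingers and yellow_canister below 0.2 N), for 0.2 s.
2. the container stands on the middle of the plates, let go, while both canisters still stand on the slate board (horizontal distance between container and plates below 0.015 m and z of container in the frame of plates between 0.01 and 0.022 m and angle between each of container, blue_canister, yellow_canister's own z axis and vertical below 0.1 rad and linear speed of container below 0.03 m/s and contact force between the fingers and container below 0.2 N and x of blue_canister in the frame of slate between -0.105 and 0.105 m and y of blue_canister in the frame of slate between -0.065 and 0.065 m and z of each of blue_canister, yellow_canister in the frame of slate below 0.014 m and x of yellow_canister in the frame of slate between -0.105 and 0.105 m and y of yellow_canister in the frame of slate between -0.065 and 0.065 m), for 0.2 s.
At the end, for the whole second after the job is handed in: Each canister stands upright (within 0.1 rad) on the coaster of its own colour, within 12 mm of its centre; the container stands upright on the upper plate's floor within 15 mm of the plates' centre; all are released and at rest (horizontal distance between blue_canister and blue_coaster below 0.012 m and z of blue_canister in the frame of blue_coaster between 0 and 0.01 m and angle between each of blue_canister, yellow_canister, container's own z axis and vertical below 0.1 rad and horizontal distance between yellow_canister and yellow_coaster below 0.012 m and z of yellow_canister in the frame of yellow_coaster between 0 and 0.01 m and horizontal distance between container and plates below 0.015 m and z of container in the frame of plates between 0.01 and 0.022 m and linear speed of each of blue_canister, yellow_canister, container below 0.03 m/s and contact force between the fingers and blue_canister below 0.2 N and contact force between the fingers and yellow_canister below 0.2 N and contact force between the fingers and container below 0.2 N); the robot touches nothing.
It fails at once if a canister or the container is tipped over (beyond 0.8 rad) (angle between any of blue_canister, yellow_canister, container's own z axis and vertical above 0.8 rad).
It fails at once if the bowl or the spoon is moved more than 20 mm (distance of any of bowl, spoon from where it was at the start of the episode above 0.02 m).
It also fails if it takes over 128 s, if anything falls off the work surface, if the arm or the gripper's body presses on something with over 40 N, if the wrist force passes 120 N, or if a joint passes its speed limit or range.

### The arm

A 6-joint arm with a two-finger parallel gripper is mounted at the origin on the work surface. World frame = base frame: x ahead of the robot, y to its left, z up, the work surface at z = 0. Lengths are in m, angles in degrees, forces in N, time in s.
With the tool pointing down it reaches from about 0.35 to 0.875 m from the base axis. Payload 4.2 kg.
Tool frame: the origin (TCP) lies at the very end of the fingers, on their centre line; the grasp point (between the pads) lies 19 mm behind it; z points along the fingers, x is the direction in which the jaws open and shut, and the axes are right-handed (so a half turn about z gives the same grasp; the last joint's range is limited). The gripper opens to 87 mm and grips with 3 to 60 N. Pads are 19 mm wide; open, the fingers measure 117 mm over their backs; the gripper's body (75 mm by 190 mm) begins 51 mm behind the grasp point.
Start: joints at [-52.449, 22.042, 0.453, 0, -68.411, -14.817], TCP at [0.242, -0.576, 0.223] pointing down, gripper open.
Joint ranges: [-179.83, 179.83], [-69.29, 118.12], [-61.27, 80.66], [-181.25, 117.63], [-171.15, -9.14], [-177.46, 177.46]. Speed limits (degrees/s): [159.86, 159.86, 180, 180, 180, 180].

### API

Orientations are given as a 3x3 rotation matrix whose columns are the frame's x, y, z axes.
In Python, from station import r gives the robot as it stands.
- The arm moves only by the tool move_arm, never from a script. Its argument "series" is a list that holds one entry, the list of rows, each a list of 7 numbers: the shift along the tool's x, y, z in cm, then the turn, a rotation vector about the tool's x, y, z in degrees, then the opening, from -1 (shut) to 1 (fully open). In form: [[[dx, dy, dz, wx, wy, wz, fingers], ...]]. A call has 1 to 12 rows; each row shifts and turns the commanded pose from where the row before left it, along the tool's axes as they then stand; what a row does not reach is not made up. A row lasts 1/8 s, in which the tool goes at most 62.5 mm and 10.7 degrees, less where a joint would pass 70% of its speed; a pose out of reach is approached as far as the arm can. A call is refused whole if a number of a shift passes 6.25 or a number of a turn 10.7, either way. A call with a gripper value outside its range is refused whole. The fingers move at their own pace and stop on an object; the grip force is fixed at half the most. Time passes only in rows, so rows that do not move let the fingers close. It gives the time, the measured TCP pose, the force and the opening at its end, in the units of the state.
- r.sense(): the state, without advancing time (a new reading comes with each control period).
- r.capture(name): name is "scene" or "top" or "wrist"; returns a dict with "color" (400x640x3 uint8, blue, green, red), "fx", "fy", "cx", "cy" (pixels), "rvec" (rotation vector, rad) and "tvec" (3), from world to camera coordinates, as OpenCV has them; the wrist camera has in their place "tool_from_camera" (4x4, takes a point from camera to tool coordinates, whose origin is the TCP and whose axes are the tool frame's). Camera axes: x right, y down, z forward; pixel columns grow to the right and rows downward; lengths in m; the calibration is good to about 2 mm. A picture is of the moment at which its call begins: read the wrist's pose just before it. There is no depth.
- r.finish_job(): hands the job in, once; it reports no verdict.
The state is a dict: "time_s": time; "joints": joint angles; "joint_velocities": joint speeds; "effort": joint torques, N m; "tcp_pos": TCP position; "ee_rot": TCP orientation; "wrist_force": force on the tool from outside, world axes, zero at the start; "moment": the same for the moment, N m; "gripper_width": opening from 0.0 (shut) to 1.0 (fully open).
Only numpy, scipy, OpenCV 4.12 (cv2) and the standard library are available. Lean on these libraries where they do the work, as an engineer would, in place of code of your own. Each camera call takes 0.05 s, during which the arm holds its last target.

## Working session

There is one attempt and no reset: what is moved stays moved. The work goes in short steps, Python scripts to look and compute and a tool call to move; the robot and the scene stay as the last step left them, time stands still between calls to the robot, and variables do not carry over. Pictures are saved under pics/ and viewed, and the job is handed in when it is done.

Besides the shell and the picture viewer there is one more tool, called after ">>>" as name(argument=value, ...), one argument or row to a line, values as JSON. move_arm: Moves the arm, as the interface text tells. Its arguments: {"type":"object","properties":{"series":{"type":"array","items":{"type":"array","items":{"type":"array","items":{"type":"number"}}}}},"required":["series"]}

```bash
mkdir -p pics; ls; python3 - <<'E'
from station import r
import cv2
s=r.sense(); print(s['time_s'],s['tcp_pos'],s['ee_rot'],s['gripper_width'])
for n in ('scene','top'):
    c=r.capture(n); cv2.imwrite(f'pics/{n}0.png',c['color']); print(n,{k:v for k,v in c.items() if k!='color'})
E
```

```text
pics
0.0 [ 0.24132699 -0.57588153  0.22147465] [[-3.86291129e-01  9.22376455e-01 -9.15941703e-04]
 [ 9.22374380e-01  3.86292205e-01  1.95839062e-03]
 [ 2.16019454e-03 -8.83322365e-05 -9.99997663e-01]] 1.0009380056293453
scene {'fx': 462.3108264242288, 'fy': 462.3108264242288, 'cx': 321.4283204530842, 'cy': 197.19841860383917, 'rvec': array([ 2.10359531,  1.09550726, -0.50532488]), 'tvec': array([-0.34541663, -0.27743154,  1.40380243])}
top {'fx': 379.2689456489806, 'fy': 379.2689456489806, 'cx': 320.27734845887613, 'cy': 199.71553931180563, 'rvec': array([ 2.14528201, -2.19782335,  0.0900312 ]), 'tvec': array([0.02325445, 0.57622703, 0.84847139])}
```

View pics/scene0.png

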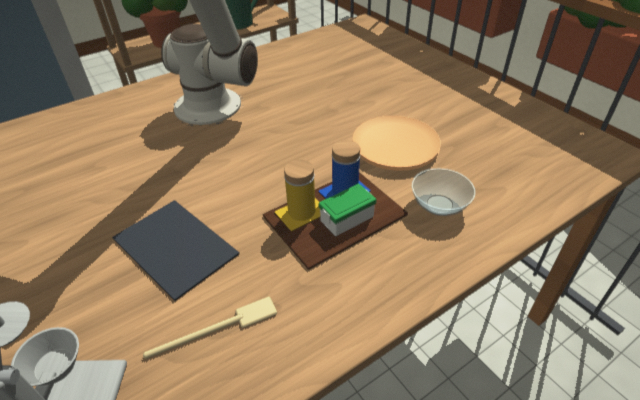

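View pics/top0.png

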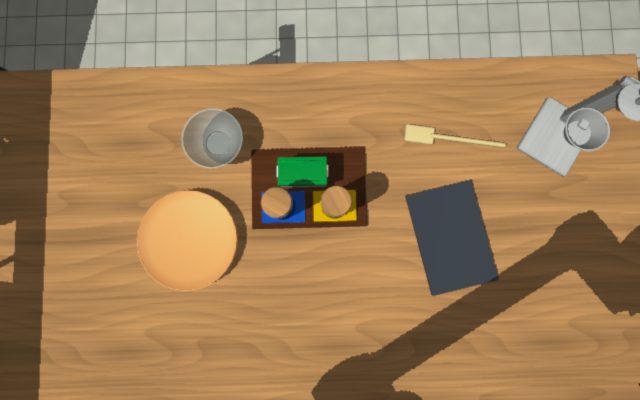

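The top view shows the canister lids at about (277,203) blue and (336,202) yellow. The green lid is at (302,171), the slate at (452,237), the plates at (187,241), the bowl at (212,138) and the spoon at (455,136).

```bash
cat > h.py <<'E'
import numpy as np,cv2
from station import r
def cast(c,uv,z):
    R,_=cv2.Rodrigues(c['rvec']); t=np.asarray(c['tvec']).ravel()
    uv=np.atleast_2d(np.asarray(uv,float))
    d=np.c_[(uv[:,0]-c['cx'])/c['fx'],(uv[:,1]-c['cy'])/c['fy'],np.ones(len(uv))]@R
    o=-R.T@t
    return (o+d*((z-o[2])/d[:,2])[:,None])[:,:2]
def proj(c,P):
    K=np.array([[c['fx'],0,c['cx']],[0,c['fy'],c['cy']],[0,0,1.]])
    return cv2.projectPoints(np.atleast_2d(np.asarray(P,float)),np.asarray(c['rvec']),np.asarray(c['tvec']),K,None)[0].reshape(-1,2)
def hsvmask(img,lo,hi,roi=None,k=0):
    m=cv2.inRange(cv2.cvtColor(img,cv2.COLOR_BGR2HSV),np.array(lo),np.array(hi))
    if roi:
        q=np.zeros_like(m);x0,y0,x1,y1=roi;q[y0:y1,x0:x1]=m[y0:y1,x0:x1];m=q
    if k: m=cv2.morphologyEx(m,cv2.MORPH_OPEN,np.ones((k,k)))
    return m
def big(m):
    return max(cv2.findContours(m,cv2.RETR_EXTERNAL,cv2.CHAIN_APPROX_NONE)[0],key=cv2.contourArea)
E
python3 - <<'E'
from h import *
c=r.capture('top');im=c['color']
hsv=cv2.cvtColor(im,cv2.COLOR_BGR2HSV)
for n,(u,v) in dict(blid=(277,203),ylid=(336,202),green=(302,171),bcoast=(298,213),ycoast=(320,210),slate=(452,237),plate=(187,241),board=(260,155),wood=(400,100),spoon=(420,134)).items(): print(n,hsv[v,u])
R,_=cv2.Rodrigues(c['rvec']);print('cam',-R.T@np.array(c['tvec']))
cv2.imwrite('pics/z0.png',cv2.resize(im[130:240,240:380],None,fx=5,fy=5,interpolation=cv2.INTER_NEAREST))
def rep(n,m,z):
    k=big(m); w=cast(c,k.reshape(-1,2),z).astype(np.float32)
    rc=cv2.minAreaRect(w*1000); print(n,len(k),'rect c,size,ang',np.round(rc[0],1),np.round(rc[1],1),round(rc[2],1)); 
    return w
rep('green',hsvmask(im,(50,100,60),(75,255,255)),.066)
rep('blue',hsvmask(im,(105,150,60),(130,255,255)),.014)
rep('yellow',hsvmask(im,(22,180,80),(32,255,255),(300,180,370,230)),.014)
rep('slate',hsvmask(im,(90,20,20),(125,120,80),(390,170,510,305),3),.008)
w=rep('plate',hsvmask(im,(8,100,180),(16,165,255),(120,180,245,300),5),.026)
print(cv2.minEnclosingCircle(w*1000))
rep('spoon',hsvmask(im,(20,60,150),(32,150,255),(395,110,512,155)),.01)
b=cast(c,[(212,138),(182,138),(243,138)],.055);print('bowl',b)
E
```

```text
blid [ 16 135 197]
ylid [ 16 135 194]
green [ 71 238 149]
bcoast [108 228 167]
ycoast [ 24 255 221]
slate [104  43  77]
plate [ 17 138 239]
board [ 12 179  81]
wood [ 16 133 192]
spoon [ 23  92 230]
cam [0.49774352 0.00381957 0.89706123]
green 149 rect c,size,ang [639.1  48.2] [106.8  65. ] 88.6
blue 145 rect c,size,ang [563.5  96.7] [ 70.7 100. ] 0.9
yellow 185 rect c,size,ang [562.9 -22.9] [ 71.8 100.9] 0.2
slate 320 rect c,size,ang [ 484.  -293.2] [234.7 156. ] 12.2
plate 904 rect c,size,ang [494.9 329. ] [289.7 271.5] 88.7
((499.0325927734375, 326.5763854980469), 190.62734985351562)
spoon 224 rect c,size,ang [ 716.8 -313.5] [238.8  40.8] 81.2
bowl [[0.72055253 0.25130918]
 [0.72232614 0.31954945]
 [0.71872234 0.18089212]]
```

View pics/z0.png

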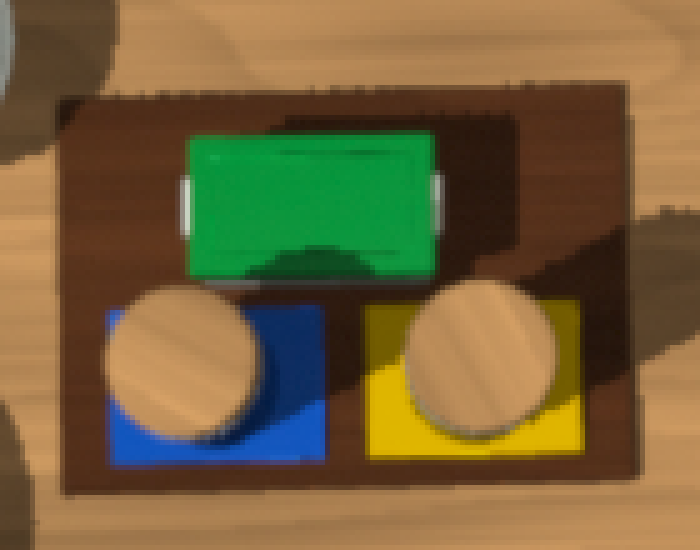

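```bash
python3 - <<'E'
from h import *
c=r.capture('top');s=r.capture('scene')
print('lids',cast(c,[(276.4,202),(336.2,201.2)],.139))
im=c['color'];hsv=cv2.cvtColor(im,cv2.COLOR_BGR2HSV)
m=cv2.inRange(hsv,(8,90,205),(22,200,255));q=np.zeros_like(m);q[180:300,125:250]=m[180:300,125:250]
q=cv2.morphologyEx(q,cv2.MORPH_OPEN,cv2.getStructuringElement(2,(25,25)))
k=big(q);print(cv2.boundingRect(k),cv2.minEnclosingCircle(k))
cc=cv2.minEnclosingCircle(k)[0];print('plate',cast(c,[cc,(187.3,240.5)],.026))
# checks in scene view
def T(img):return img.copy()
for cam,n in ((c,'t'),(s,'s')):
    v=cam['color'].copy()
    L=cast(c,[(276.4,202),(336.2,201.2)],.139)
    for x,y in L:
        for z in (.139,.014):
            a=np.linspace(0,2*np.pi,40);p=proj(cam,np.c_[x+.031*np.cos(a),y+.031*np.sin(a),0*a+z])
            cv2.polylines(v,[np.int32(p)],1,(255,255,255),1)
    for rad in (.115,):
        x,y=cast(c,[(187.3,240.5)],.026)[0];p=proj(cam,np.c_[x+rad*np.cos(a),y+rad*np.sin(a),0*a+.026]);cv2.polylines(v,[np.int32(p)],1,(255,0,255),1)
    g=np.array([[-.032,-.055],[.032,-.055],[.032,.055],[-.032,.055]])+[.639,.048]
    cv2.polylines(v,[np.int32(proj(cam,np.c_[g,[.067]*4]))],1,(0,0,255),1)
    v=v[130:300,120:380] if n=='t' else v[90:270,230:490]
    cv2.imwrite(f'pics/chk_{n}.png',cv2.resize(v,None,fx=3,fy=3,interpolation=0))
E
```

```text
lids [[ 0.56395603  0.0967812 ]
 [ 0.56262198 -0.0232576 ]]
(137, 191, 99, 100) ((186.88412475585938, 240.48765563964844), 50.46014404296875)
plate [[0.49038681 0.31702533]
 [0.49033606 0.31606988]]
```

View pics/chk_t.png

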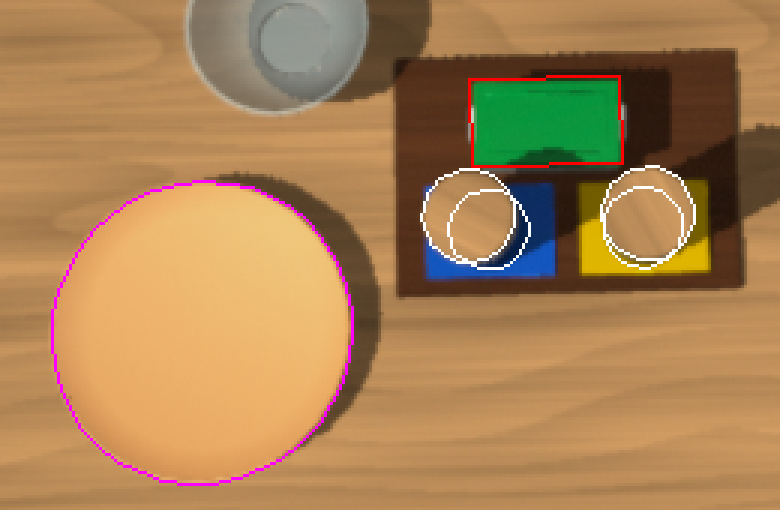

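View pics/chk_s.png

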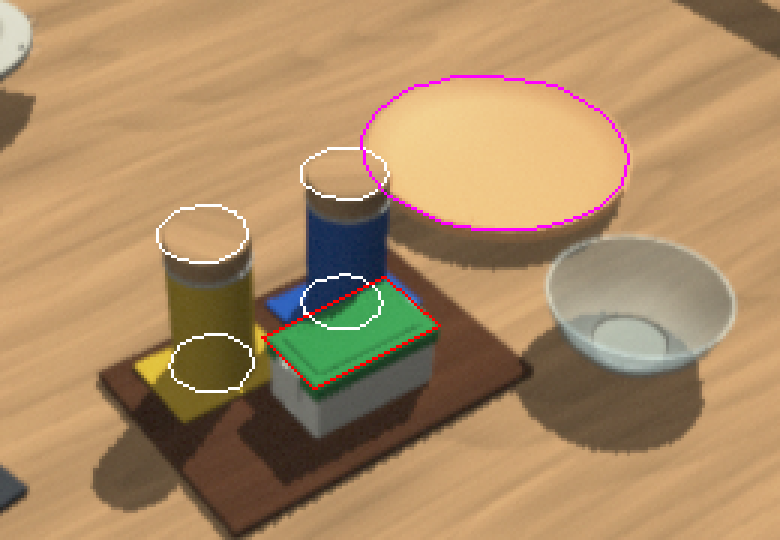

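>>> move_arm(
  series=[
    [[0,0,-3,0,0,7.6,1],[0,0,-3,0,0,7.6,1],[0,0,0,0,0,7.5,1],[0,0,0,0,0,0,1]],
  ],
)

```text
time_s: 0.75
tcp_pos: [0.2416, -0.5762, 0.2826]
ee_rot: [[-0.002, 1.0, 0.0], [1.0, 0.002, 0.0], [0.0, 0.0, -1.0]]
wrist_force: [0.6, -1.4, -0.3]
gripper_width: 1.003
```

Overlays agree to within a few mm, so I'm moving to a point above the yellow canister.

>>> move_arm(
  series=[
    [[3,1.7,0,0,0,0,1],[5,2.9,0,0,0,0,1],[5,2.9,0,0,0,0,1],[5,2.9,0,0,0,0,1],[5,2.9,0,0,0,0,1],[5,2.9,0,0,0,0,1],[5,2.9,0,0,0,0,1],[5,2.9,0,0,0,0,1],[5,2.9,0,0,0,0,1],[5,2.9,0,0,0,0,1],[5,2.9,0,0,0,0,1],[2.3,1.4,0,0,0,0,1]],
  ],
)

```text
time_s: 2.25
tcp_pos: [0.5629, -0.0209, 0.2815]
ee_rot: [[-0.005, 1.0, -0.002], [1.0, 0.005, -0.0], [-0.0, -0.002, -1.0]]
wrist_force: [0.1, 0.0, -0.7]
gripper_width: 1.0
```

>>> move_arm(
  series=[
    [[0,0,0,0,0,0,1],[0,0,0,0,0,0,1]],
  ],
)

```text
time_s: 2.5
tcp_pos: [0.5616, -0.024, 0.2823]
ee_rot: [[-0.001, 1.0, -0.001], [1.0, 0.001, -0.0], [-0.0, -0.001, -1.0]]
wrist_force: [-0.6, -0.2, -0.2]
gripper_width: 1.006
```

```bash
python3 - <<'E'
from h import *
s=r.sense();c=r.capture('wrist');cv2.imwrite('pics/w1.png',c['color']);print(s['tcp_pos'],c['tool_from_camera'],c['fx'],c['cx'],c['cy'])
E
```

```text
[ 0.56163434 -0.0240007   0.28225025] [[ 9.99999995e-01 -9.67139813e-05 -3.94983318e-05 -8.91827505e-06]
 [ 1.03490846e-04  9.68714470e-01  2.48177891e-01 -6.66922267e-02]
 [ 1.42603337e-05 -2.48177894e-01  9.68714474e-01 -1.61920105e-01]
 [ 0.00000000e+00  0.00000000e+00  0.00000000e+00  1.00000000e+00]] 277.1509928487571 324.2182971918589 204.88983637445955
```

View pics/w1.png

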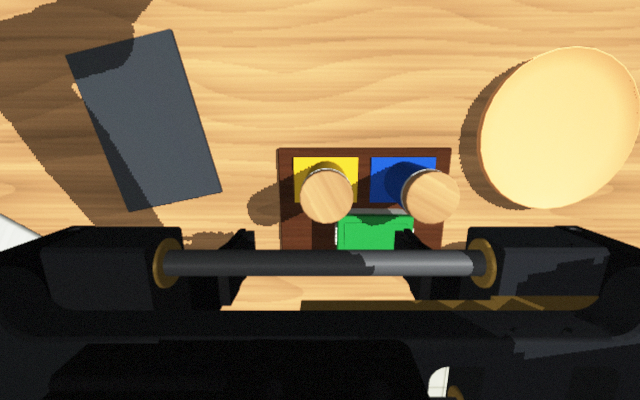

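The wrist view shows the yellow lid at about (327,196) and the blue lid at about (431,197). I'll cast these rays onto z=0.139 as a cross-check.

```bash
cat >> h.py <<'E'
def wcast(s,c,uv,z):
    T=np.eye(4);T[:3,:3]=np.array(s['ee_rot']);T[:3,3]=s['tcp_pos'];W=T@np.array(c['tool_from_camera'])
    uv=np.atleast_2d(np.asarray(uv,float))
    d=np.c_[(uv[:,0]-c['cx'])/c['fx'],(uv[:,1]-c['cy'])/c['fy'],np.ones(len(uv))]@W[:3,:3].T
    o=W[:3,3];return (o+d*((z-o[2])/d[:,2])[:,None])[:,:2]
E
python3 - <<'E'
from h import *
s=r.sense();c=r.capture('wrist')
v=c['color'][140:240,270:480];cv2.imwrite('pics/w1z.png',cv2.resize(v,None,fx=3.5,fy=3.5,interpolation=0))
print(wcast(s,c,[(326.5,196),(431,197)],.139))
E
```

```text
[[ 0.5627287  -0.02176018]
 [ 0.56390067  0.09626147]]
```

View pics/w1z.png

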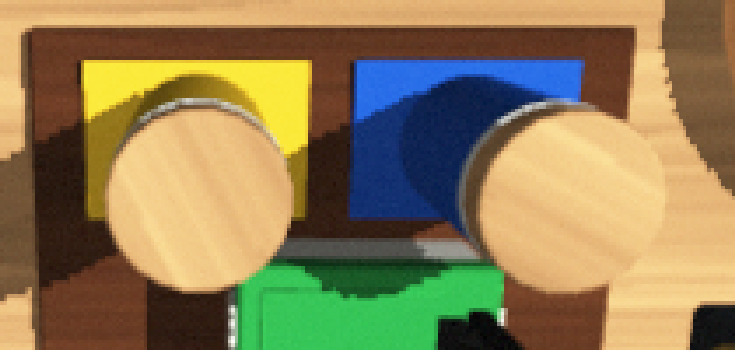

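Both views agree, so I'm descending and gripping yellow.

>>> move_arm(
  series=[
    [[0.1,0.1,3,0,0,0,1],[0,0,4,0,0,0,1],[0,0,4,0,0,0,1],[0,0,4,0,0,0,1],[0,0,3,0,0,0,1],[0,0,2,0,0,0,1],[0,0,0,0,0,0,1],[0,0,0,0,0,0,-1],[0,0,0,0,0,0,-1],[0,0,0,0,0,0,-1],[0,0,0,0,0,0,-1],[0,0,0,0,0,0,-1]],
  ],
)

```text
time_s: 4.1
tcp_pos: [0.5636, -0.0221, 0.0833]
ee_rot: [[-0.001, 1.0, 0.001], [1.0, 0.001, 0.0], [0.0, 0.001, -1.0]]
wrist_force: [-1.2, 1.4, 5.2]
gripper_width: 0.706
```

>>> move_arm(
  series=[
    [[0,0,0,0,0,0,-1],[0,0,0,0,0,0,-1]],
  ],
)

```text
time_s: 4.35
tcp_pos: [0.5636, -0.0221, 0.0833]
ee_rot: [[-0.001, 1.0, 0.001], [1.0, 0.001, 0.0], [0.0, 0.001, -1.0]]
wrist_force: [-1.9, 0.8, 5.7]
gripper_width: 0.709
```

>>> move_arm(
  series=[
    [[0,0,-2,0,0,0,-1],[0,0,-3,0,0,0,-1],[0,0,-3,0,0,0,-1],[-1.5,0,0,0,0,0,-1],[-3,-0.4,0,0,0,0,-1],[-3.5,-0.4,0,0,0,0,-1],[-3.5,-0.4,0,0,0,0,-1],[-3.5,-0.4,0,0,0,0,-1],[-3.5,-0.4,0,0,0,0,-1],[-3.5,-0.4,0,0,0,0,-1],[-2.5,-0.1,0,0,0,0,-1],[-1.4,-0.1,0,0,0,0,-1]],
  ],
)

```text
time_s: 5.85
tcp_pos: [0.5357, -0.2825, 0.1601]
ee_rot: [[0.002, 1.0, -0.004], [1.0, -0.002, 0.002], [0.002, -0.004, -1.0]]
wrist_force: [-0.6, 0.3, -2.7]
gripper_width: 0.709
```

>>> move_arm(
  series=[
    [[0,0,1,0,0,0,-1],[0,0,2.5,0,0,0,-1],[0,0,2.5,0,0,0,-1],[0,0,1,0,0,0,-1],[0,0,0.7,0,0,0,-1],[0,0,0,0,0,0,-1],[0,0,0,0,0,0,-1]],
  ],
)

```text
time_s: 6.72
tcp_pos: [0.538, -0.2814, 0.0864]
ee_rot: [[-0.001, 1.0, 0.002], [1.0, 0.001, -0.001], [-0.001, 0.002, -1.0]]
wrist_force: [-0.4, 0.2, -2.2]
gripper_width: 0.702
```

>>> move_arm(
  series=[
    [[0,0,0.4,0,0,0,-1],[0,0,0.3,0,0,0,-1],[0,0,0.1,0,0,0,-1],[0,0,0,0,0,0,-1],[0,0,0,0,0,0,-1]],
  ],
)

```text
time_s: 7.35
tcp_pos: [0.5375, -0.2813, 0.0776]
ee_rot: [[-0.001, 1.0, 0.0], [1.0, 0.001, -0.0], [-0.0, 0.0, -1.0]]
wrist_force: [-0.4, -0.1, -2.6]
gripper_width: 0.708
```

>>> move_arm(
  series=[
    [[0,0,0.1,0,0,0,-1],[0,0,0,0,0,0,-1],[0,0,0,0,0,0,-1]],
  ],
)

```text
time_s: 7.72
tcp_pos: [0.5375, -0.2813, 0.0773]
ee_rot: [[-0.001, 1.0, 0.001], [1.0, 0.001, -0.0], [-0.0, 0.001, -1.0]]
wrist_force: [-2.4, 1.7, 5.0]
gripper_width: 0.711
```

Contact with the slate (+5 N), so I'll release, rise, and move above blue.

>>> move_arm(
  series=[
    [[0,0,0,0,0,0,1],[0,0,0,0,0,0,1],[0,0,0,0,0,0,1],[0,0,0,0,0,0,1],[0,0,-2,0,0,0,1],[0,0,-4,0,0,0,1],[0,0,-5,0,0,0,1],[0,0,-5,0,0,0,1],[0,0,-4,0,0,0,1],[3,0.3,0,0,0,0,1],[5,0.3,0,0,0,0,1],[5,0.4,0,0,0,0,1]],
  ],
)

```text
time_s: 9.22
tcp_pos: [0.5471, -0.1501, 0.2765]
ee_rot: [[0.0, 1.0, 0.0], [1.0, -0.0, 0.0], [0.0, 0.0, -1.0]]
wrist_force: [0.3, -0.4, -0.0]
gripper_width: 0.999
```

>>> move_arm(
  series=[
    [[5,0.3,0,0,0,0,1],[5,0.3,0,0,0,0,1],[5,0.3,0,0,0,0,1],[5,0.3,0,0,0,0,1],[3,0.3,0,0,0,0,1],[1.8,0.1,0,0,0,0,1],[0,0,0,0,0,0,1],[0,0,0,0,0,0,1]],
  ],
)

```text
time_s: 10.22
tcp_pos: [0.563, 0.0959, 0.2765]
ee_rot: [[0.0, 1.0, -0.0], [1.0, -0.0, -0.0], [-0.0, -0.0, -1.0]]
wrist_force: [-0.2, -0.2, 0.6]
gripper_width: 0.999
```

```bash
python3 - <<'E'
from h import *
s=r.sense();print(s['tcp_pos'])
c=r.capture('scene');cv2.imwrite('pics/s2.png',c['color'])
E
```

```text
[0.56304327 0.09593867 0.27651898]
```

View pics/s2.png

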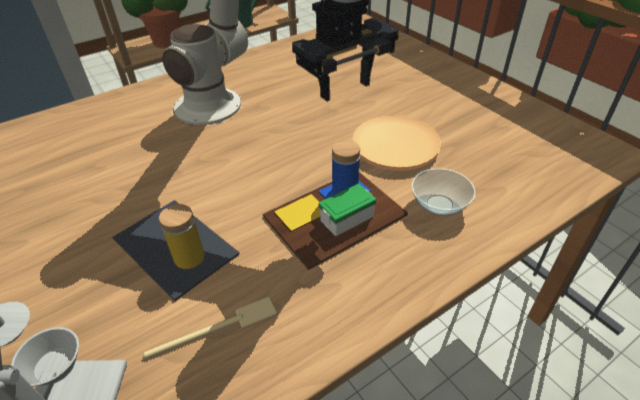

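Yellow stands upright on the slate at about (184,240). Now I'll grip blue.

>>> move_arm(
  series=[
    [[0.1,0.1,3,0,0,0,1],[0,0,4,0,0,0,1],[0,0,4,0,0,0,1],[0,0,4,0,0,0,1],[0,0,3,0,0,0,1],[0,0,1.3,0,0,0,1],[0,0,0,0,0,0,1],[0,0,0,0,0,0,-1],[0,0,0,0,0,0,-1],[0,0,0,0,0,0,-1],[0,0,0,0,0,0,-1],[0,0,0,0,0,0,-1]],
  ],
)

```text
time_s: 11.78
tcp_pos: [0.5647, 0.0982, 0.0843]
ee_rot: [[-0.001, 1.0, 0.001], [1.0, 0.001, 0.001], [0.001, 0.001, -1.0]]
wrist_force: [-0.8, 1.5, 3.9]
gripper_width: 0.707
```

>>> move_arm(
  series=[
    [[0,0,0,0,0,0,-1],[0,0,0,0,0,0,-1]],
  ],
)

```text
time_s: 12.02
tcp_pos: [0.5647, 0.0982, 0.0842]
ee_rot: [[-0.001, 1.0, 0.001], [1.0, 0.001, 0.001], [0.001, 0.001, -1.0]]
wrist_force: [-0.7, 2.4, 5.3]
gripper_width: 0.706
```

>>> move_arm(
  series=[
    [[0,0,-2,0,0,0,-1],[0,0,-4,0,0,0,-1],[0,0,-4,0,0,0,-1],[-2,-1.5,0,0,0,0,-1],[-4,-2,0,0,0,0,-1],[-4,-2,0,0,0,0,-1],[-4.5,-2,0,0,0,0,-1],[-4.5,-2,0,0,0,0,-1],[-4.5,-2,0,0,0,0,-1],[-4.5,-1,0,0,0,0,-1],[-4.5,-1,0,0,0,0,-1],[-4,0,0,0,0,0,-1]],
  ],
)

```text
time_s: 13.52
tcp_pos: [0.4268, -0.2682, 0.1817]
ee_rot: [[0.001, 1.0, -0.004], [1.0, -0.001, 0.002], [0.002, -0.004, -1.0]]
wrist_force: [1.2, 0.3, -4.1]
gripper_width: 0.703
```

>>> move_arm(
  series=[
    [[-2.5,0,0,0,0,0,-1],[-1.3,0,1.5,0,0,0,-1],[0,0,3,0,0,0,-1],[0,0,3,0,0,0,-1],[0,0,1.5,0,0,0,-1],[0,0,0.8,0,0,0,-1],[0,0,0,0,0,0,-1],[0,0,0,0,0,0,-1]],
  ],
)

```text
time_s: 14.52
tcp_pos: [0.4302, -0.3055, 0.0865]
ee_rot: [[-0.001, 1.0, 0.002], [1.0, 0.001, -0.001], [-0.001, 0.002, -1.0]]
wrist_force: [0.1, 0.7, -3.4]
gripper_width: 0.705
```

>>> move_arm(
  series=[
    [[0,0,0.4,0,0,0,-1],[0,0,0.3,0,0,0,-1],[0,0,0.1,0,0,0,-1],[0,0,0,0,0,0,-1],[0,0,0,0,0,0,-1]],
  ],
)

```text
time_s: 15.15
tcp_pos: [0.4295, -0.3053, 0.0782]
ee_rot: [[-0.001, 1.0, 0.0], [1.0, 0.001, -0.0], [-0.0, 0.0, -1.0]]
wrist_force: [-1.6, 2.6, 5.2]
gripper_width: 0.704
```

>>> move_arm(
  series=[
    [[0,0,0,0,0,0,1],[0,0,0,0,0,0,1],[0,0,0,0,0,0,1],[0,0,0,0,0,0,1],[0,0,-2,0,0,0,1],[0,0,-4,0,0,0,1],[0,0,-5,0,0,0,1],[0,0,-5,0,0,0,1],[0,0,-4,0,0,0,1],[3,2,0,0,0,0,1],[4,4,0,0,0,0,1],[4,4,0,0,0,0,1]],
  ],
)

```text
time_s: 16.65
tcp_pos: [0.5301, -0.1943, 0.278]
ee_rot: [[0.0, 1.0, 0.001], [1.0, -0.0, -0.0], [-0.0, 0.001, -1.0]]
wrist_force: [1.4, -0.7, -1.0]
gripper_width: 0.997
```

```bash
python3 - <<'E'
from h import *
s=r.sense();print(s['tcp_pos'],s['joints'])
c=r.capture('scene');cv2.imwrite('pics/s3.png',c['color'])
E
```

```text
[ 0.5301435  -0.1942689   0.27795403] [-3.68190296e+00  1.41429289e+01 -2.94963758e+00  4.62464070e-03
 -7.28471040e+01 -8.63315011e+01]
```

View pics/s3.png

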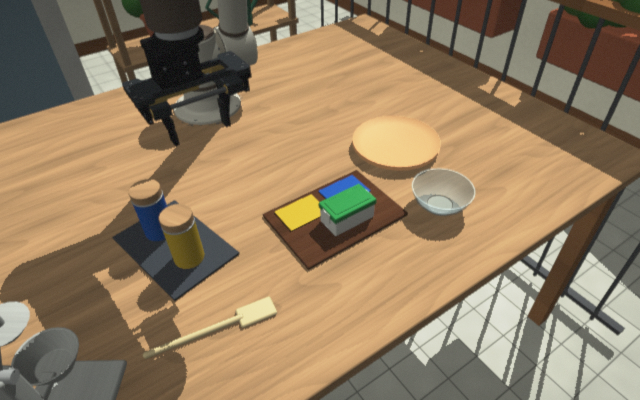

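Both canisters stand on the slate at about (150,212) and (182,238). Joint 6 has room for a -88.6° turn.

>>> move_arm(
  series=[
    [[3,1.4,0,0,0,0,1],[5,2.2,0,0,0,0,1],[5,2.2,0,0,0,0,1],[5,2.2,0,0,0,0,1],[4,1.9,0,0,0,0,1],[2.2,1,0,0,0,0,1]],
  ],
)

```text
time_s: 17.45
tcp_pos: [0.6387, 0.0488, 0.2769]
ee_rot: [[-0.002, 1.0, -0.001], [1.0, 0.002, -0.0], [-0.0, -0.001, -1.0]]
wrist_force: [-0.1, -0.8, 0.4]
gripper_width: 1.001
```

>>> move_arm(
  series=[
    [[0,0,1,0,0,-6,1],[0,0,2,0,0,-10,1],[0,0,2,0,0,-10,1],[0,0,2,0,0,-10,1],[0,0,2,0,0,-10,1],[0,0,2,0,0,-10,1],[0,0,1,0,0,-10,1],[0,0,0,0,0,-10,1],[0,0,0,0,0,-8,1],[0,0,0,0,0,-4.6,1],[0,0,0,0,0,0,1],[0,0,0,0,0,0,1]],
  ],
)

```text
time_s: 18.95
tcp_pos: [0.6381, 0.0464, 0.1576]
ee_rot: [[-1.0, 0.025, -0.0], [0.025, 1.0, -0.0], [0.0, -0.0, -1.0]]
wrist_force: [-0.7, 1.1, 0.6]
gripper_width: 1.002
```

```bash
python3 - <<'E'
from h import *
s=r.sense();c=r.capture('wrist');cv2.imwrite('pics/w4.png',c['color']);print(s['tcp_pos'],s['joints'])
m=hsvmask(c['color'],(50,100,40),(85,255,255));k=big(m);w=wcast(s,c,k.reshape(-1,2),.067).astype(np.float32)*1000
print(cv2.minAreaRect(w),cv2.boundingRect(w),cv2.boundingRect(k))
E
```

```text
[0.63810786 0.04644693 0.15756004] [ 1.86271956e+01  2.62582256e+01 -2.53924311e+00  7.63860449e-04
 -6.12100843e+01 -2.00877397e+01]
((639.8375244140625, 40.9101676940918), (95.5971450805664, 62.9832878112793), 89.43020629882812) (608, -7, 64, 97) (288, 150, 70, 100)
```

View pics/w4.png

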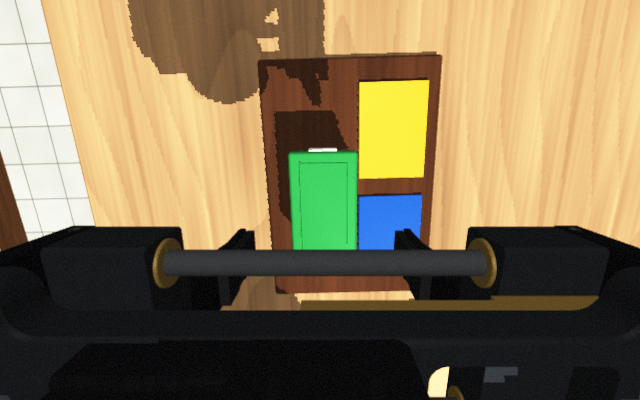

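The green lid spans (288–358,150–250) in the wrist view, centred at x≈0.640 and y≈0.048, which agrees with the top view. Next I'll descend and grip.

>>> move_arm(
  series=[
    [[-0.1,0.2,2,0,0,0,1],[0,0,3,0,0,0,1],[0,0,3,0,0,0,1],[0,0,2,0,0,0,1],[0,0,1.2,0,0,0,1],[0,0,0.5,0,0,0,1],[0,0,0,0,0,0,1],[0,0,0,0,0,0,-1],[0,0,0,0,0,0,-1],[0,0,0,0,0,0,-1],[0,0,0,0,0,0,-1],[0,0,0,0,0,0,-1]],
  ],
)

```text
time_s: 20.5
tcp_pos: [0.6393, 0.0488, 0.041]
ee_rot: [[-1.0, 0.024, 0.0], [0.024, 1.0, 0.0], [-0.0, 0.0, -1.0]]
wrist_force: [-0.4, 0.5, 3.2]
gripper_width: 0.732
```

>>> move_arm(
  series=[
    [[0,0,0,0,0,0,-1],[0,0,0,0,0,0,-1]],
  ],
)

```text
time_s: 20.75
tcp_pos: [0.6393, 0.0489, 0.041]
ee_rot: [[-1.0, 0.024, 0.0], [0.024, 1.0, 0.0], [-0.0, 0.0, -1.0]]
wrist_force: [-1.8, 0.0, 3.8]
gripper_width: 0.733
```

>>> move_arm(
  series=[
    [[0,0,-2,0,0,0,-1],[0,0,-3,0,0,0,-1],[0,0,-3,0,0,0,-1],[1,1.6,0,0,0,0,-1],[2,3.4,0,0,0,0,-1],[2,3.4,0,0,0,0,-1],[2,3.4,0,0,0,0,-1],[2,3.4,0,0,0,0,-1],[2,3.4,0,0,0,0,-1],[2,3.4,0,0,0,0,-1],[1.5,2.6,0,0,0,0,-1],[1,1.8,0,0,0,0,-1]],
  ],
)

```text
time_s: 22.25
tcp_pos: [0.4881, 0.3172, 0.1184]
ee_rot: [[-1.0, 0.023, -0.003], [0.023, 1.0, -0.002], [0.003, -0.002, -1.0]]
wrist_force: [0.0, -0.5, -2.8]
gripper_width: 0.734
```

>>> move_arm(
  series=[
    [[0,0,1.5,0,0,0,-1],[0,0,2.5,0,0,0,-1],[0,0,1.5,0,0,0,-1],[0,0,0.8,0,0,0,-1],[0,0,0,0,0,0,-1],[0,0,0,0,0,0,-1]],
  ],
)

```text
time_s: 23.0
tcp_pos: [0.4912, 0.3167, 0.0583]
ee_rot: [[-1.0, 0.024, 0.001], [0.024, 1.0, 0.001], [-0.001, 0.001, -1.0]]
wrist_force: [-0.8, -0.0, -3.4]
gripper_width: 0.733
```

```bash
python3 - <<'E'
from h import *
print(r.sense()['tcp_pos'])
c=r.capture('scene');cv2.imwrite('pics/s5.png',c['color'])
E
```

```text
[0.49116953 0.31671138 0.05828263]
```

View pics/s5.png

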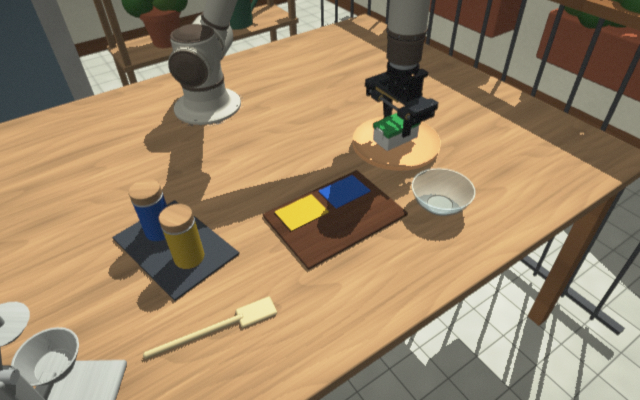

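The container hangs upright over the plates at about (395,132). I'll lower the last centimetre.

>>> move_arm(
  series=[
    [[0,0,0.5,0,0,0,-1],[0,0,0.3,0,0,0,-1],[0,0,0.2,0,0,0,-1],[0,0,0,0,0,0,-1],[0,0,0,0,0,0,-1]],
  ],
)

```text
time_s: 23.68
tcp_pos: [0.4906, 0.3165, 0.0476]
ee_rot: [[-1.0, 0.024, 0.0], [0.024, 1.0, 0.0], [-0.0, 0.0, -1.0]]
wrist_force: [-0.2, -0.1, -3.8]
gripper_width: 0.732
```

>>> move_arm(
  series=[
    [[0,0,0.1,0,0,0,-1],[0,0,0,0,0,0,-1],[0,0,0,0,0,0,-1]],
  ],
)

```text
time_s: 24.05
tcp_pos: [0.4907, 0.3166, 0.047]
ee_rot: [[-1.0, 0.024, 0.001], [0.024, 1.0, 0.0], [-0.0, 0.0, -1.0]]
wrist_force: [-0.8, -1.6, 0.1]
gripper_width: 0.729
```

>>> move_arm(
  series=[
    [[0,0,0,0,0,0,1],[0,0,0,0,0,0,1],[0,0,0,0,0,0,1],[0,0,0,0,0,0,1],[0,0,-2,0,0,0,1],[0,0,-4,0,0,0,1],[0,0,-5,0,0,0,1],[0,0,-6,0,0,0,1],[0,0,-6,0,0,6,1],[0,0,0,0,0,10,1],[0,0,0,0,0,10,1],[0,0,0,0,0,10,1]],
  ],
)

```text
time_s: 25.55
tcp_pos: [0.4904, 0.3163, 0.2767]
ee_rot: [[-0.791, 0.612, 0.0], [0.612, 0.791, 0.0], [0.0, 0.0, -1.0]]
wrist_force: [-0.2, -0.3, -0.6]
gripper_width: 1.003
```

>>> move_arm(
  series=[
    [[0,0,0,0,0,10,1],[0,0,0,0,0,10,1],[0,0,0,0,0,10,1],[0,0,0,0,0,10,1],[0,0,0,0,0,8,1],[0,0,0,0,0,4.6,1],[0,0,0,0,0,0,1],[-3,0,0,0,0,0,1],[-5,0,0,0,0,0,1],[-5,0,0,0,0,0,1],[-5,0,0,0,0,0,1],[-5,0,0,0,0,0,1]],
  ],
)

```text
time_s: 27.05
tcp_pos: [0.4904, 0.0849, 0.2768]
ee_rot: [[-0.003, 1.0, 0.001], [1.0, 0.003, 0.0], [0.0, 0.001, -1.0]]
wrist_force: [0.6, -0.7, -0.1]
gripper_width: 1.003
```

>>> move_arm(
  series=[
    [[-5,0,0,0,0,0,1],[-2,0,0,0,0,0,1],[0,0,0,0,0,0,1],[0,0,0,0,0,0,1]],
  ],
)

```text
time_s: 27.55
tcp_pos: [0.4908, 0.0168, 0.2766]
ee_rot: [[-0.001, 1.0, 0.0], [1.0, 0.001, 0.0], [0.0, 0.0, -1.0]]
wrist_force: [0.2, 0.8, -0.3]
gripper_width: 1.003
```

```bash
python3 - <<'E'
from h import *
s=r.sense();print(s['tcp_pos'],s['joints'])
c=r.capture('top');cv2.imwrite('pics/t6.png',c['color'])
k=big(hsvmask(c['color'],(50,100,60),(80,255,255)));w=cast(c,k.reshape(-1,2),.072).astype(np.float32)*1000
print(cv2.minAreaRect(w),cv2.boundingRect(w))
E
```

```text
[0.49081184 0.01682887 0.27657778] [ 2.09472037e+01  6.70244282e+00 -1.24772330e+01 -9.44691613e-03
 -7.08051886e+01 -1.10864397e+02]
((500.6663513183594, 313.2915344238281), (43.199466705322266, 109.10681915283203), 0.8766316175460815) (478, 258, 44, 111)
```

View pics/t6.png

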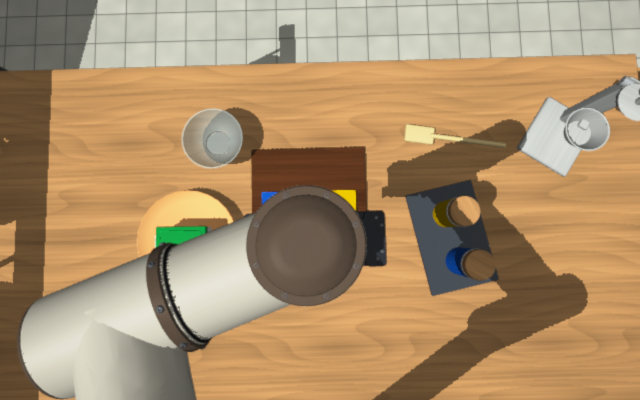

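The container sits near the plates' centre (far edge x≈0.522, so centre ≈(0.490,0.314)), and the canisters stand on the slate. Next I'll fetch blue.

>>> move_arm(
  series=[
    [[-3,-0.6,0,0,0,0,1],[-5,-1,0,0,0,0,1],[-5,-1,0,0,0,0,1],[-5,-1,0,0,0,0,1],[-5,-1,0,0,0,0,1],[-5,-1,0,0,0,0,1],[-3,-0.5,0,0,0,0,1],[-1.2,0,0,0,0,0,1],[0,0,0,0,0,0,1],[0,0,0,0,0,0,1]],
  ],
)

```text
time_s: 28.85
tcp_pos: [0.4304, -0.3045, 0.2765]
ee_rot: [[-0.002, 1.0, 0.0], [1.0, 0.002, 0.0], [0.0, 0.0, -1.0]]
wrist_force: [-0.7, -0.2, 0.4]
gripper_width: 0.998
```

```bash
python3 - <<'E'
from h import *
s=r.sense();print(s['tcp_pos'],s['joints'])
c=r.capture('wrist');cv2.imwrite('pics/w7.png',c['color'])
c=r.capture('top');print(cast(c,[(480,264.3),(463,211.5)],.133))
k=big(hsvmask(c['color'],(50,100,60),(80,255,255)));w=cast(c,k.reshape(-1,2),.072).astype(np.float32)*1000
print(cv2.minAreaRect(w),cv2.boundingRect(w));cv2.imwrite('pics/t7.png',c['color'])
E
```

```text
[ 0.43037537 -0.30454224  0.27651769] [-1.76495667e+01  1.04290470e+01 -7.97172967e+00 -1.58288620e-02
 -7.16038124e+01 -7.22194882e+01]
[[ 0.4304473  -0.305297  ]
 [ 0.53610008 -0.27770643]]
((491.2652893066406, 313.48089599609375), (61.20423889160156, 109.12427520751953), 0.19326633214950562) (460, 258, 62, 111)
```

View pics/t7.png

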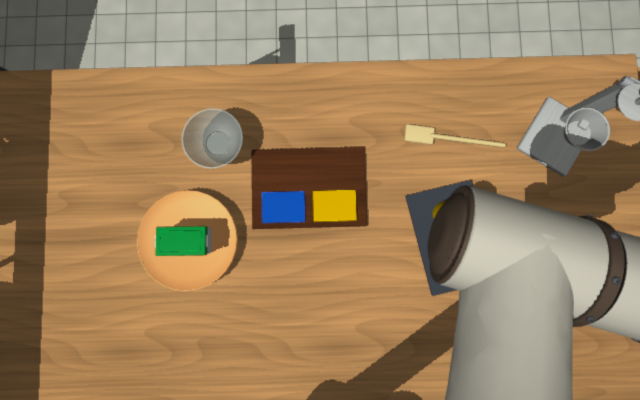

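View pics/w7.png

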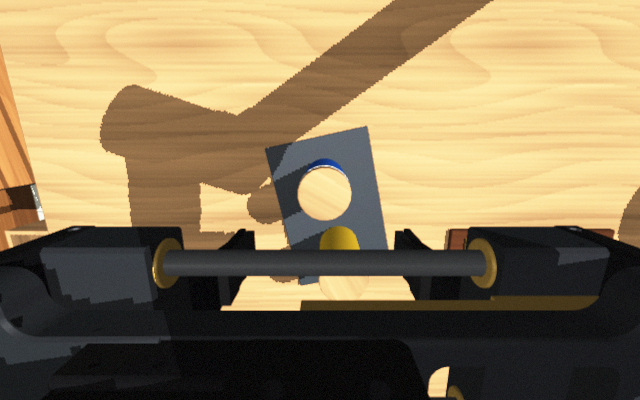

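The top view shows the container at (182,241) on the plates (187,241), about 3 mm off centre. The bare coasters are at (283,207) and (334,206). I'll grip blue and remeasure the coasters.

>>> move_arm(
  series=[
    [[0,0,3,0,0,0,1],[0,0,4,0,0,0,1],[0,0,4,0,0,0,1],[0,0,4,0,0,0,1],[0,0,3,0,0,0,1],[0,0,1.8,0,0,0,1],[0,0,0,0,0,0,1],[0,0,0,0,0,0,-1],[0,0,0,0,0,0,-1],[0,0,0,0,0,0,-1],[0,0,0,0,0,0,-1],[0,0,0,0,0,0,-1]],
  ],
)

```text
time_s: 30.45
tcp_pos: [0.4303, -0.3056, 0.0792]
ee_rot: [[-0.001, 1.0, 0.001], [1.0, 0.001, -0.0], [-0.0, 0.001, -1.0]]
wrist_force: [-0.3, 2.3, 4.5]
gripper_width: 0.706
```

>>> move_arm(
  series=[
    [[0,0,0,0,0,0,-1],[0,0,0,0,0,0,-1]],
  ],
)

```text
time_s: 30.7
tcp_pos: [0.4303, -0.3056, 0.0792]
ee_rot: [[-0.001, 1.0, 0.001], [1.0, 0.001, -0.0], [-0.0, 0.001, -1.0]]
wrist_force: [-0.3, 3.0, 6.0]
gripper_width: 0.71
```

```bash
python3 - <<'E'
from h import *
c=r.capture('top');im=c['color']
for lo,hi in (((105,150,60),(130,255,255)),((22,180,80),(32,255,255))):
    k=big(hsvmask(im,lo,hi,(250,150,375,235)));w=cast(c,k.reshape(-1,2),.014).astype(np.float32)*1000
    print(cv2.minAreaRect(w))
E
```

```text
((563.6939697265625, 96.75234985351562), (71.32257843017578, 99.18704986572266), 0.13772791624069214)
((564.6058959960938, -23.608623504638672), (100.58195495605469, 74.82440185546875), 88.73461151123047)
```

>>> move_arm(
  series=[
    [[0,0,-2,0,0,0,-1],[0,0,-4,0,0,0,-1],[0,0,-4,0,0,0,-1],[2,0,0,0,0,0,-1],[4,0,0,0,0,0,-1],[4.5,1,0,0,0,0,-1],[4.5,1,0,0,0,0,-1],[4.5,2,0,0,0,0,-1],[4.5,2,0,0,0,0,-1],[4.5,2,0,0,0,0,-1],[4.5,2,0,0,0,0,-1],[3.5,1.5,0,0,0,0,-1]],
  ],
)

```text
time_s: 32.25
tcp_pos: [0.5443, 0.061, 0.1768]
ee_rot: [[-0.001, 1.0, -0.003], [1.0, 0.001, -0.0], [-0.0, -0.003, -1.0]]
wrist_force: [-0.3, 0.5, -5.0]
gripper_width: 0.708
```

>>> move_arm(
  series=[
    [[2.5,1.3,0,0,0,0,-1],[1.2,0.5,1,0,0,0,-1],[0,0,3,0,0,0,-1],[0,0,2.5,0,0,0,-1],[0,0,1.5,0,0,0,-1],[0,0,0.5,0,0,0,-1],[0,0,0,0,0,0,-1],[0,0,0,0,0,0,-1]],
  ],
)

```text
time_s: 33.25
tcp_pos: [0.5634, 0.0966, 0.0946]
ee_rot: [[-0.001, 1.0, 0.002], [1.0, 0.001, 0.001], [0.001, 0.002, -1.0]]
wrist_force: [-0.4, -0.1, -2.8]
gripper_width: 0.71
```

>>> move_arm(
  series=[
    [[0,0,0.4,0,0,0,-1],[0,0,0.3,0,0,0,-1],[0,0,0.2,0,0,0,-1],[0,0,0,0,0,0,-1],[0,0,0,0,0,0,-1]],
  ],
)

```text
time_s: 33.88
tcp_pos: [0.5627, 0.0965, 0.0852]
ee_rot: [[-0.001, 1.0, 0.0], [1.0, 0.001, -0.0], [-0.0, 0.0, -1.0]]
wrist_force: [-2.9, 0.3, 4.0]
gripper_width: 0.706
```

Contact. I'll release and fetch yellow.

>>> move_arm(
  series=[
    [[0,0,0,0,0,0,1],[0,0,0,0,0,0,1],[0,0,0,0,0,0,1],[0,0,0,0,0,0,1],[0,0,-2,0,0,0,1],[0,0,-4,0,0,0,1],[0,0,-5,0,0,0,1],[0,0,-5,0,0,0,1],[0,0,-3,0,0,0,1],[-3,0,0,0,0,0,1],[-5,-0.5,0,0,0,0,1],[-5,-0.5,0,0,0,0,1]],
  ],
)

```text
time_s: 35.38
tcp_pos: [0.5526, -0.0346, 0.2746]
ee_rot: [[-0.002, 1.0, 0.0], [1.0, 0.002, 0.0], [0.0, 0.0, -1.0]]
wrist_force: [0.1, -0.0, -0.5]
gripper_width: 1.001
```

>>> move_arm(
  series=[
    [[-5,-0.5,0,0,0,0,1],[-5,-0.5,0,0,0,0,1],[-5,-0.5,0,0,0,0,1],[-5,0,0,0,0,0,1],[-3,0,0,0,0,0,1],[-1.7,0,0,0,0,0,1],[0,0,0,0,0,0,1],[0,0,0,0,0,0,1]],
  ],
)

```text
time_s: 36.38
tcp_pos: [0.5381, -0.2796, 0.2746]
ee_rot: [[-0.002, 1.0, 0.0], [1.0, 0.002, 0.0], [0.0, 0.0, -1.0]]
wrist_force: [-0.2, 0.1, 0.1]
gripper_width: 1.0
```

```bash
python3 - <<'E'
from h import *
s=r.sense();print(s['tcp_pos'])
c=r.capture('wrist');cv2.imwrite('pics/w8.png',c['color'])
c=r.capture('scene');cv2.imwrite('pics/s8.png',c['color'])
E
```

```text
[ 0.53805112 -0.27959991  0.27456904]
```

View pics/w8.png

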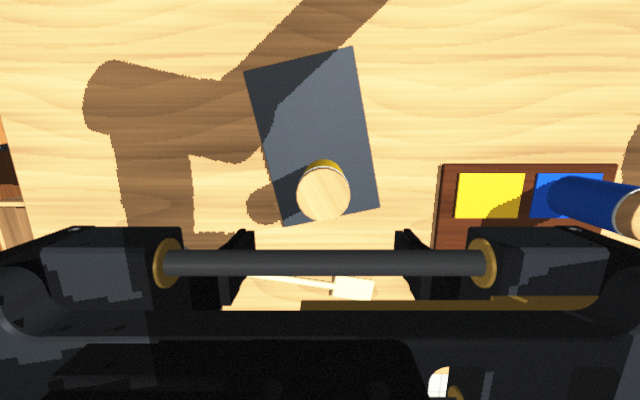

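View pics/s8.png

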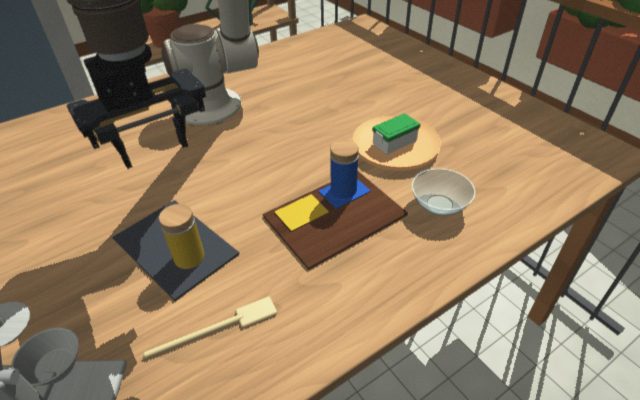

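Blue stands on its coaster at about (345,172). The container is on the plates, and the yellow lid (323,193) is centred under the gripper. Now I'll grip yellow.

>>> move_arm(
  series=[
    [[-0.1,0,3,0,0,0,1],[0,0,4,0,0,0,1],[0,0,4,0,0,0,1],[0,0,4,0,0,0,1],[0,0,3,0,0,0,1],[0,0,1.6,0,0,0,1],[0,0,0,0,0,0,1],[0,0,0,0,0,0,-1],[0,0,0,0,0,0,-1],[0,0,0,0,0,0,-1],[0,0,0,0,0,0,-1],[0,0,0,0,0,0,-1]],
  ],
)

```text
time_s: 37.98
tcp_pos: [0.5383, -0.2816, 0.0793]
ee_rot: [[-0.001, 1.0, 0.001], [1.0, 0.001, -0.0], [-0.0, 0.001, -1.0]]
wrist_force: [-0.3, 0.8, 4.4]
gripper_width: 0.705
```

>>> move_arm(
  series=[
    [[0,0,0,0,0,0,-1],[0,0,0,0,0,0,-1]],
  ],
)

```text
time_s: 38.22
tcp_pos: [0.5383, -0.2816, 0.0793]
ee_rot: [[-0.001, 1.0, 0.001], [1.0, 0.001, -0.0], [-0.0, 0.001, -1.0]]
wrist_force: [-0.7, 1.8, 5.9]
gripper_width: 0.707
```

>>> move_arm(
  series=[
    [[0,0,-2,0,0,0,-1],[0,0,-4,0,0,0,-1],[0,0,-3,0,0,0,-1],[1.5,0,0,0,0,0,-1],[3,0.4,0,0,0,0,-1],[3.5,0.4,0,0,0,0,-1],[3.5,0.4,0,0,0,0,-1],[3.5,0.4,0,0,0,0,-1],[3.5,0.4,0,0,0,0,-1],[3.5,0.4,0,0,0,0,-1],[2.5,0.2,0,0,0,0,-1],[1.3,0,0,0,0,0,-1]],
  ],
)

```text
time_s: 39.72
tcp_pos: [0.5622, -0.0219, 0.1662]
ee_rot: [[-0.002, 1.0, -0.004], [1.0, 0.002, -0.0], [-0.0, -0.004, -1.0]]
wrist_force: [0.1, -0.4, -2.6]
gripper_width: 0.709
```

>>> move_arm(
  series=[
    [[0,0,1,0,0,0,-1],[0,0,2.5,0,0,0,-1],[0,0,2.5,0,0,0,-1],[0,0,1,0,0,0,-1],[0,0,0.5,0,0,0,-1],[0,0,0,0,0,0,-1],[0,0,0,0,0,0,-1]],
  ],
)

```text
time_s: 40.6
tcp_pos: [0.5644, -0.0235, 0.0944]
ee_rot: [[-0.001, 1.0, 0.002], [1.0, 0.001, 0.0], [0.0, 0.002, -1.0]]
wrist_force: [0.8, 0.2, -2.5]
gripper_width: 0.709
```

>>> move_arm(
  series=[
    [[0,0,0.4,0,0,0,-1],[0,0,0.3,0,0,0,-1],[0,0,0.2,0,0,0,-1],[0,0,0,0,0,0,-1],[0,0,0,0,0,0,-1]],
  ],
)

```text
time_s: 41.22
tcp_pos: [0.5637, -0.0235, 0.0853]
ee_rot: [[-0.001, 1.0, 0.0], [1.0, 0.001, -0.0], [-0.0, 0.0, -1.0]]
wrist_force: [-2.7, 1.4, 5.9]
gripper_width: 0.707
```

>>> move_arm(
  series=[
    [[0,0,0,0,0,0,1],[0,0,0,0,0,0,1],[0,0,0,0,0,0,1],[0,0,0,0,0,0,1],[0,0,-2,0,0,0,1],[0,0,-4,0,0,0,1],[0,0,-5,0,0,0,1],[0,0,-5,0,0,0,1],[0,0,-3,0,0,0,1],[-3,-1,0,0,0,0,1],[-5,-2,0,0,0,0,1],[-5,-2,0,0,0,0,1]],
  ],
)

```text
time_s: 42.72
tcp_pos: [0.5133, -0.1546, 0.2745]
ee_rot: [[-0.002, 1.0, 0.0], [1.0, 0.002, -0.0], [-0.0, 0.0, -1.0]]
wrist_force: [0.4, -0.2, 1.0]
gripper_width: 1.0
```

>>> move_arm(
  series=[
    [[-5,-2,0,0,0,0,1],[-5,-2,0,0,0,0,1],[-4,-1,0,0,0,0,1],[-2,0,0,0,0,0,1],[0,0,0,0,0,0,1],[0,0,0,0,0,0,1],[0,0,0,0,0,0,1]],
  ],
)

```text
time_s: 43.6
tcp_pos: [0.4644, -0.3126, 0.2746]
ee_rot: [[-0.002, 1.0, 0.0], [1.0, 0.002, 0.0], [0.0, 0.0, -1.0]]
wrist_force: [-0.2, 0.1, 0.5]
gripper_width: 0.999
```

```bash
python3 - <<'E'
from h import *
s=r.sense();print(s['time_s'],s['tcp_pos'])
t=r.capture('top');c=r.capture('scene')
v=np.vstack([t['color'][120:300,120:520],c['color'][110:290,100:500]]);cv2.imwrite('pics/e9.png',cv2.resize(v,None,fx=1.65,fy=1.65))
v=t['color'][170:230,250:370];cv2.imwrite('pics/e9z.png',cv2.resize(v,None,fx=6,fy=6,interpolation=0))
E
```

```text
43.6 [ 0.46436323 -0.31261683  0.27462991]
```

View pics/e9.png

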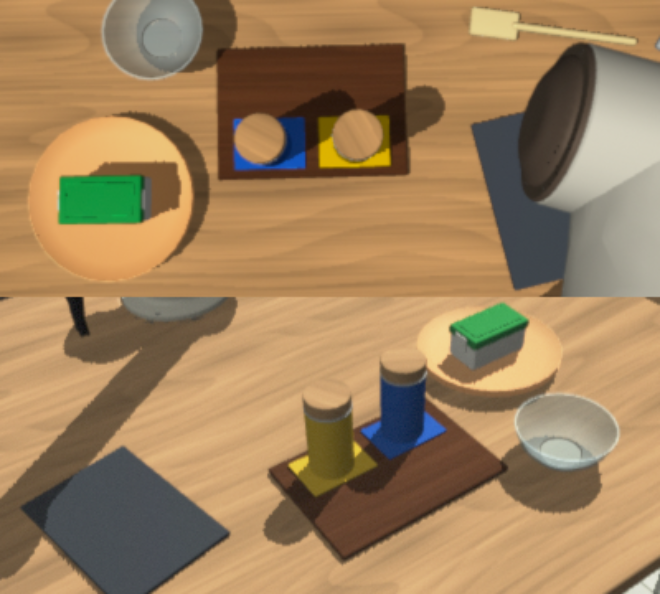

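View pics/e9z.png

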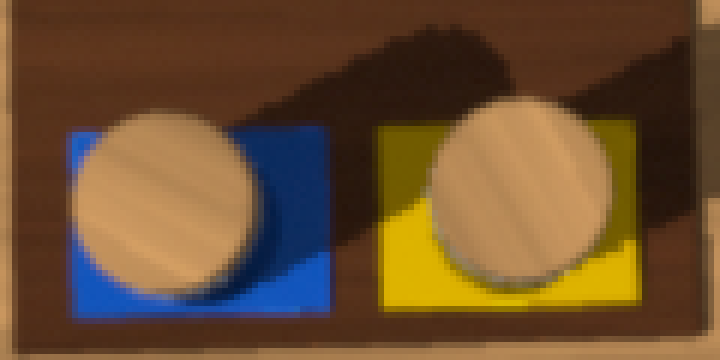

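```bash
python3 - <<'E'
from h import *
c=r.capture('top');print(cast(c,[(276.9,203.7),(336.4,201.3)],.139))
k=big(hsvmask(c['color'],(50,100,60),(80,255,255)));w=cast(c,k.reshape(-1,2),.072).astype(np.float32)*1000;print(cv2.minAreaRect(w))
k=big(hsvmask(c['color'],(20,60,150),(32,150,255),(395,110,512,155)));w=cast(c,k.reshape(-1,2),.01).astype(np.float32)*1000;print('spoon',cv2.minAreaRect(w))
print(r.finish_job())
E
```

```text
[[ 0.56050753  0.09582282]
 [ 0.56241092 -0.02365289]]
((491.20556640625, 313.480712890625), (61.08477783203125, 109.12427520751953), 0.19326633214950562)
spoon ((715.9946899414062, -313.4022216796875), (238.66661071777344, 40.701595306396484), 80.6943359375)
the job is handed in; nothing more can be done
None
```

I moved both canisters onto the slate, set the container down in the middle of the plates, and put each canister back on its own coaster. The job was handed in at about 44 s on the robot's clock, and it gave no verdict.

Last checks, from the top and scene cameras:

| Item | Distance from target centre | Limit |
|---|---|---|
| Blue canister | about 3 mm | 12 mm |
| Yellow canister | about 1–2 mm | 12 mm |
| Container | about 3 mm | 15 mm |

- **State at hand-in:** all three stood upright and released, with the gripper open and well clear of everything.
- **Bystanders:** the spoon measured within 1 mm of where it started. I did not re-measure the bowl, but it looks unmoved in the pictures.
- **Disagreements:** early on, the canister outlines drawn in the scene view were a few millimetres off the top view. The wrist camera agreed with the top view, so I used that. No other check failed.

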